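Return a dead power bank down the chute of a charging table

TASK

Return the dead power bank: without lifting it off the ledge, slide it sideways until it sits flat and snug against the sprung guide, pressing there gently for about a second (some 5 to 10 N; nobody has measured where the guide stands, so feel for it). Then push it straight along the guide over the edge of the ledge, so that it drops down the chute and comes to rest below, in the steel tray or on its ramp. Never press hard (keep well under 20 N) on the power bank or on the chute and its guide, and leave the other things where they are.

Things in the scene. Friction and masses are not known exactly. Their poses are not given: they have to be found in the camera images.
- station: Fixed grey return unit. Origin: on the table, under the ledge. Its x axis is the push direction (away from the robot), y is left of that, z up. The ledge is its level grey top, 150 mm above the table, over x -100 to +70 mm and y -190 to +190 mm; the drop edge is at x = +70 mm. The aluminium chute head (see rail) lies beyond the edge.
- tray (a point): Middle of the floor of the open steel tray below the chute: unit x +180, y 0, 5 mm above the table. The tray spans unit x +70 to +290 mm, y -120 to +120 mm; walls 50 mm high. A 46 degree steel ramp under the chute leads down into it.
- rail: Fixed rail, origin at unit x +62, y 0, z +130 mm, unit's axes. On it is clamped the aluminium chute head with the guide, at an unmeasured place: its mouth centre is anywhere within unit y -25 to +25 mm. It stays put under 100 N. The mouth, an opening 94 mm wide (y), 105 mm long (x), begins at the drop edge, between two flat wings 3 mm below the ledge.
- guide_mid (a point): Middle of the range where the guide's face may stand: unit x +32, y +41 mm, z at the ledge. The guide, an upright aluminium bar along x, is 180 mm long (unit x -58 to +122), 3 to 33 mm above the ledge, 8 mm thick. Its right face is 41 mm left of the mouth centre, so within 25 mm either side of this point, and yields left on springs, 1 mm per 6 N, at most 10 mm.
- powerbank: Dead power bank, black block 60 mm (its x) by 80 mm (its y) by 24 mm high, 0.15 to 0.31 kg, origin at the centre of its underside. Flat on the ledge, 10 to 115 mm right (-y) of the guide, up to 0.25 rad askew. Sliding it takes about 1 to 4 N. Askew, it can catch on a corner; then press on the end that stands off. It tips over the edge once its centre is past the edge.
- charger: Bystander: white charger block 50 x 35 x 26 mm on the ledge, to the left behind the guide; origin at the centre of its underside.
- phone_a: Bystander: black phone 150 x 72 x 9 mm, flat on the table to the left; origin at the centre of its underside.
- phone_b: Bystander: black phone 150 x 72 x 9 mm, flat on the table to the right; origin at the centre of its underside.
- speaker: Bystander: grey round loudspeaker, 82 mm across, 177 mm tall, standing on the table to the left; origin at the centre of its underside.
- hub: Bystander: white USB hub 70 x 95 x 28 mm on the table to the right; origin at the centre of its underside.
- earbuds: Bystander: white earbud case 50 x 62 x 24 mm on the table to the right; origin at the centre of its underside.
Things that resemble listed ones, but are neither listed nor needed, are in the scene too. What is shaped like the powerbank but yellow is not meant.

How it is judged (in metres and radians):
On the way, in this order (a step that is already met when the one before it is completed fails the run):
1. the power bank lies on the ledge, flat along the guide (within 4 degrees) and pressed against it with more than 2.5 N, for 0.5 s (contact force between powerbank and rail above 2.5 N and angle between the x axis of powerbank and the x axis of station, either way round below 0.07 rad and z of powerbank in the frame of station above 0.145 m and x of powerbank in the frame of station below 0.05 m and linear speed of powerbank below 0.01 m/s), for 0.5 s.
2. the power bank has gone over the edge and down the mouth of the chute (z of powerbank in the frame of station below 0.1 m and x of powerbank in the frame of station above 0.07 m), for 0.05 s.
At the end, for the whole second after the job is handed in: The power bank is at rest below the chute's mouth, in the steel tray or on the ramp: its origin less than 90 mm above the table and within the tray's outline (70 to 290 mm ahead of the unit's origin, up to 120 mm to either side) (z of powerbank in the frame of station below 0.09 m and x of powerbank in the frame of station between 0.07 and 0.29 m and y of powerbank in the frame of station between -0.12 and 0.12 m and linear speed of powerbank below 0.02 m/s and angular speed of powerbank below 0.3 rad/s); the robot touches nothing.
It fails at once if the robot presses on the power bank with more than 20 N (contact force between the arm and powerbank above 20 N).
It fails at once if the power bank is pressed on the chute head or guide with more than 20 N while on the ledge (contact force between powerbank and rail above 20 N and z of powerbank in the frame of station above 0.145 m).
It fails at once if the robot presses on the chute head or guide with more than 20 N (contact force between the arm and rail above 20 N).
It fails at once if the power bank is lifted more than 20 mm off the ledge (z of powerbank in the frame of station above 0.17 m).
It fails at once if one of the other things (charger, phones, loudspeaker, hub, earbud case) is moved by more than 20 mm (distance of any of charger, phone_a, phone_b, speaker, hub, earbuds from where it was at the start of the episode above 0.02 m).
It also fails if it takes over 61 s, if anything falls off the work surface, if the arm or the gripper's body presses on something with over 40 N, if the wrist force passes 120 N, or if a joint passes its speed limit or range.

ROBOT

A 7-joint arm with a two-finger parallel gripper is mounted at the origin on the work surface. World frame = base frame: x ahead of the robot, y to its left, z up, the work surface at z = 0. Lengths are in mm, angles in rad, forces in N, time in s.
With the tool pointing down it reaches from about 425 to 800 mm from the base axis. Payload 8.3 kg.
Tool frame: the origin (TCP) lies midway between the tips of the shut fingers; the grasp point (between the pads) lies 19 mm behind it; z points along the fingers, y is the line along which they close (so a half turn about z gives the same grasp; the last joint's range is limited). The gripper opens to 85 mm and grips with 20 to 120 N. Pads are 22 mm wide; open, the fingers measure 114 mm over their backs; the gripper's body (76 mm by 85 mm) begins 54 mm behind the grasp point. The pads swing forward as they close: fully open they stand 13 mm farther back than shut.
Start: joints at [1.18, 0.383, 0.016, 1.37, -0.006, 1.388, -0.046], TCP at [201.262, -591.69, 231.279] pointing down, gripper open.
Joint ranges: [-2.95, 2.95], [-0.25, 2.06], [-1.52, 1.56], [0.18, 2.33], [-1.44, 4.58], [0.02, 2.06], [-3.01, 3.01]. Speed limits (rad/s): [2.39, 2.39, 3.01, 3.01, 3.14, 3.14, 3.14].

INTERFACE

Orientations are given as a rotation vector (axis times angle).
In Python, from workcell import r gives the robot as it stands.
- The arm moves only by the tool servo_tool, never from a script. Its argument "deltas" is a list of rows, each an object of numbers: "x", "y", "z": the shift along the tool's x, y, z in cm; "rx", "ry", "rz": the turn, a rotation vector about the tool's x, y, z in degrees; "claw": the opening, from 0 (shut) to 1 (fully open). A call has 1 to 5 rows; each row shifts and turns the commanded pose from where the row before left it, along the tool's axes as they then stand; what a row does not reach is not made up. A row lasts 1/10 s, in which the tool goes at most 50 mm and 8.59 degrees, less where a joint would pass 70% of its speed; a pose out of reach is approached as far as the arm can. A call with a gripper value outside its range is refused whole. The fingers move at their own pace and stop on an object; "squeeze" is the grip in N (left out, the last holds). Time passes only in rows, so rows that do not move let the fingers close. It gives the time, the measured TCP pose, the force, the opening and the grip force at its end, in the units of the state.
- r.get_state(): the state, without advancing time (a new reading comes with each control period).
- r.get_image(name): name is "scene" or "top" or "wrist"; returns a dict with "image" (384x512x3 uint8, red, green, blue), "depth" (384x512 float32, mm along the optical axis (not along the pixel's ray), 0 where there is no reading), "fx", "fy", "cx", "cy" (pixels), "dist" ([k1, k2, p1, p2, k3] as OpenCV has them; the pictures are not rectified), "view" (4x4, takes a point from world to camera coordinates); the wrist camera has in their place "tool_from_camera" (4x4, takes a point from camera to tool coordinates, whose origin is the TCP and whose axes are the flange's). Camera axes: x right, y down, z forward; pixel columns grow to the right and rows downward; lengths in mm; the calibration is good to about 2 mm. A picture is of the moment at which its call begins: read the wrist's pose just before it.
- r.job_done(): hands the job in; it is judged then, once.
The state is a dict: "time_s": time; "joint_pos": joint angles; "qvel": joint speeds; "effort": joint torques, N m; "position": TCP position; "tcp_rot": TCP orientation; "force": force on the tool from outside, world axes, zero at the start; "moment": the same for the moment, N m; "width": finger opening in mm; "grip_force": force on a finger pad.
Only numpy, scipy, OpenCV 4.12 (cv2) and the standard library are available. Lean on these libraries where they do the work, as an engineer would, in place of code of your own. Each camera call takes 0.05 s, during which the arm holds its last target. There are 200 camera calls.

## Working session

There is one attempt and no reset: what is moved stays moved. The work goes in short steps, Python scripts to look and compute and a tool call to move; the robot and the scene stay as the last step left them, time stands still between calls to the robot, and variables do not carry over. Pictures are saved under pics/ and viewed, at most 10 in all, crops included, and the job is handed in when it is done.

Besides the shell and the picture viewer there is one more tool, called after "Request:" as name([rows], argument=value, ...), one row to a line, values as JSON. servo_tool: Moves the arm, as the interface text tells. Its arguments: {"type":"object","properties":{"deltas":{"type":"array"},"squeeze":{"type":"number"}},"required":["deltas"]}

```bash
mkdir -p pics; ls
python3 - <<'E'
from workcell import r
import cv2,numpy as np,pickle
s=r.get_state();print(s)
d={}
for n in("scene","top"):
    d[n]=r.get_image(n); cv2.imwrite(f"pics/{n}0.png",d[n]["image"][:,:,::-1])
    print(n,d[n]["fx"],d[n]["dist"],np.round(d[n]["view"],3).tolist())
pickle.dump(d,open("d0.pkl","wb"))
E
```

```text
pics
{'time_s': 0.0, 'joint_pos': array([ 1.18006161,  0.3842331 ,  0.01638381,  1.37117009, -0.00632311,
        1.38819671, -0.04648316]), 'qvel': array([ 5.78038952e-04,  5.36703682e-05,  8.54425947e-05,  7.84445122e-04,
       -2.89601121e-04,  2.13236878e-04, -2.30666826e-04]), 'effort': array([-5.15272859e-04, -6.27588344e+01,  8.43989588e-01, -3.71830595e+01,
        1.65385794e-02,  1.43325987e-02,  1.90763203e-06]), 'position': array([ 201.11820259, -591.2199073 ,  230.2748708 ]), 'tcp_rot': array([-3.09756063e+00, -5.12447717e-01,  5.27355448e-04]), 'force': array([-0.55118512,  0.5634692 , -0.12026241]), 'moment': array([ 0.01455389,  0.0189395 , -0.0191751 ]), 'grip_force': 0.0, 'width': 85.31438132307287}
scene 437.14839918633885 [-0.06880367  0.          0.          0.          0.        ] [[-0.174, 0.985, -0.002, 106.85], [0.829, 0.145, -0.541, -384.67], [-0.532, -0.096, -0.841, 1995.104], [0.0, 0.0, 0.0, 1.0]]
top 434.8665742091885 [0.02529624 0.         0.         0.         0.        ] [[0.015, -1.0, 0.001, -11.674], [-0.986, -0.015, -0.163, 538.988], [0.163, 0.001, -0.987, 1376.556], [0.0, 0.0, 0.0, 1.0]]
```

View pics/top0.png

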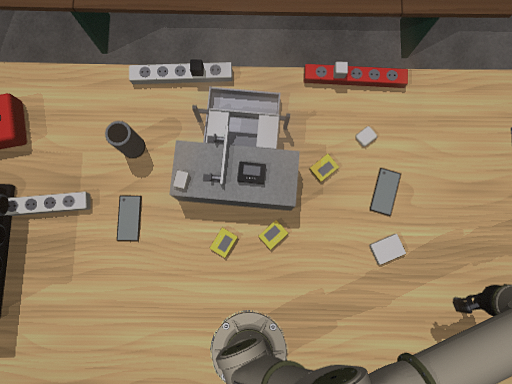

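View pics/scene0.png

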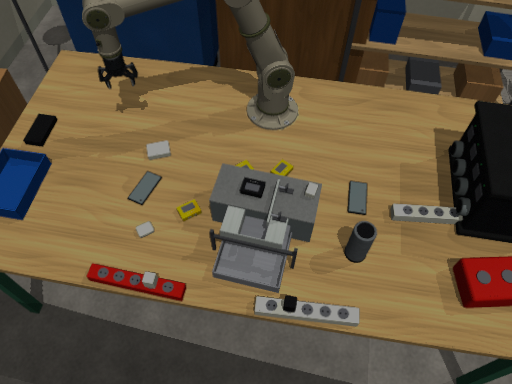

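The top view shows the black power bank on the ledge at about (252,173), with the guide bar at about (225,155). Candidates are the black block at (252,173) and the yellow ones at (224,243), (273,236) and (323,168), plus a black object at (40,129) in the scene view. By the description, I choose the black one on the ledge.

```bash
cat > h.py <<'E'
import cv2,numpy as np
def world(d,wfc=None):
    h,w=d["depth"].shape
    K=np.array([[d["fx"],0,d["cx"]],[0,d["fy"],d["cy"]],[0,0,1]])
    uv=np.stack(np.meshgrid(np.arange(w),np.arange(h)),-1).reshape(-1,1,2).astype(np.float64)
    n=cv2.undistortPoints(uv,K,np.array(d["dist"])).reshape(h,w,2)
    Z=d["depth"].astype(float)
    P=np.dstack([n*Z[...,None],Z,np.ones_like(Z)])
    T=np.linalg.inv(d["view"]) if wfc is None else wfc
    P=(P@T.T)[...,:3]; P[Z==0]=np.nan
    return P
def rect(P,m,k=3):
    m=cv2.morphologyEx(m.astype(np.uint8),cv2.MORPH_OPEN,np.ones((k,k)))
    n,l,st,c=cv2.connectedComponentsWithStats(m)
    i=1+np.argmax(st[1:,4]); mm=l==i
    pts=P[mm][:,:2].astype(np.float32)
    return cv2.minAreaRect(pts),c[i],len(pts),np.median(P[mm][:,2]),mm
E
python3 - <<'E'
import pickle,cv2,numpy as np
from h import *
d=pickle.load(open("d0.pkl","rb"))
for n in("top","scene"):
    D=d[n];P=world(D);z=P[...,2];img=D["image"].astype(int)
    near=(P[...,0]>300)&(P[...,0]<900)&(abs(P[...,1])<350)
    print(n)
    R=rect(P,near&(abs(z-150)<8));print("ledge",R[:4]);print(cv2.boxPoints(R[0]))
    m=near&(abs(z-174)<9)&(img.max(2)<60);R=rect(P,m,2);print("pb",R[:4])
    m=near&(z>165)&(z<195)&(img.max(2)>90);
    n_,l,st,c=cv2.connectedComponentsWithStats(m.astype(np.uint8))
    for i in range(1,n_):
        if st[i,4]>15: 
            q=P[l==i]; print("bar?",c[i],st[i,4],cv2.minAreaRect(q[:,:2].astype(np.float32)),np.median(q[:,2]))
t=d["top"]["image"][130:215,165:305];cv2.imwrite("pics/c1.png",cv2.resize(t,None,fx=5,fy=5,interpolation=cv2.INTER_CUBIC)[:,:,::-1])
E
```

```text
top
ledge (((594.3427124023438, 48.05931091308594), (380.5415344238281, 279.697998046875), 85.7484359741211), array([236.73888968, 166.16441857]), 7043, np.float64(149.23316831712327))
[[ 440.77267 -131.32007]
 [ 719.70105 -152.05566]
 [ 747.9127   227.43869]
 [ 468.98438  248.17429]]
pb (((536.7443237304688, -3.0161819458007812), (76.89525604248047, 59.57258224487305), 84.48163604736328), array([252.06349206, 174.63809524]), 315, np.float64(nan))
bar? [222.97156398 155.49763033] 211 ((590.1535034179688, 94.37228393554688), (32.794307708740234, 178.73016357421875), 84.38799285888672) 181.484087316893
bar? [251.33793103 170.06896552] 145 ((544.8040771484375, 0.7115001678466797), (48.361324310302734, 26.709585189819336), 82.85518646240234) 174.1368436830985
bar? [180.34803922 179.50490196] 204 ((513.7294311523438, 210.8580322265625), (35.64149475097656, 50.659278869628906), 77.01612854003906) 175.08699969011025
scene
ledge (((596.1181640625, 45.76527404785156), (381.4257507324219, 286.0937805175781), 85.86092376708984), array([261.58913542, 196.28615149]), 3921, np.float64(149.82495957639594))
[[ 439.67917 -134.12538]
 [ 725.02673 -154.77498]
 [ 752.5571   225.65593]
 [ 467.2096   246.30553]]
pb (((538.9373779296875, 4.464023590087891), (76.6959457397461, 72.6646499633789), 84.40815734863281), array([253.43589744, 186.97863248]), 234, np.float64(nan))
bar? [273.55072464 200.57971014] 138 ((595.300537109375, 93.17033386230469), (30.411956787109375, 180.7998046875), 85.93390655517578) 181.67318260077798
bar? [311.43548387 188.47580645] 124 ((516.8076171875, 210.0148468017578), (34.26879119873047, 58.272010803222656), 78.67767333984375) 175.30837003341617
```

View pics/c1.png

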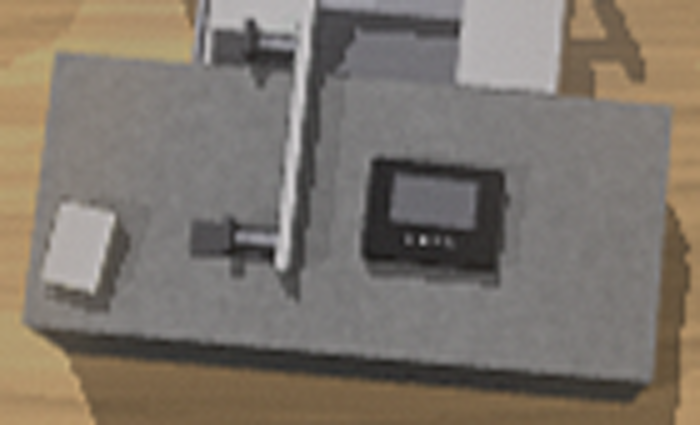

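The crop shows the black power bank with its grey label, upright on the ledge and nearly square to it. The white guide bar is to its left, running from about (285,265) to (305,0) in the crop, and the charger is at (80,245). I'm going above the right side of the power bank.

Request:
servo_tool([
  {"x": 3.68,"y": -2.92,"claw": 0.35},
  {"x": 3.68,"y": -2.92},
  {"x": 3.68,"y": -2.92},
  {"x": 3.68,"y": -2.92},
  {"x": 3.68,"y": -2.92},
])

```text
validation failed for argument at $.de...
```

Request:
servo_tool([
  {"x": 3.68,"y": -2.92},
  {"x": 3.68,"y": -2.92},
  {"x": 3.68,"y": -2.92},
  {"x": 3.68,"y": -2.92},
  {"x": 3.68,"y": -2.92},
])

```text
validation failed for argument at $.de...
```

Request:
servo_tool([
  {"x": 3.68,"y": -2.92},
  {"x": 3.68,"y": -2.92},
  {"x": 3.68,"y": -2.92},
  {"rz": -8.4},
  {"rz": -8.4},
])

```text
validation failed for argument at $.de...
```

Request:
servo_tool([
  {"rz": -8.4},
  {"rz": -8.4},
  {"rz": -8.4},
  {"rz": -8.4},
  {"rz": -8.4},
])

```text
validation failed for argument at $.de...
```

Request:
servo_tool([
  {"rz": -8.4},
  {"rz": 0},
  {"rz": 0},
])

```text
validation failed for argument at $.de...
```

Request:
servo_tool([
  {"x": 3.68,"y": -2.92,"z": 0,"rx": 0,"ry": 0,"rz": 0,"claw": 0.35},
])

```text
time_s: 0.2
position: [221.2, -555.4, 229.5]
tcp_rot: [-3.101, -0.498, 0.006]
force: [0.7, -0.5, -0.4]
width: 73.0
grip_force: 0.0
```

Request:
servo_tool([
  {"x": 3.68,"y": -2.92,"z": 0,"rx": 0,"ry": 0,"rz": 0,"claw": 0.35},
  {"x": 3.68,"y": -2.92,"z": 0,"rx": 0,"ry": 0,"rz": 0,"claw": 0.35},
  {"x": 3.68,"y": -2.92,"z": 0,"rx": 0,"ry": 0,"rz": 0,"claw": 0.35},
  {"x": 3.68,"y": -2.92,"z": 0,"rx": 0,"ry": 0,"rz": 0,"claw": 0.35},
  {"x": 3.68,"y": -2.92,"z": 0,"rx": 0,"ry": 0,"rz": 0,"claw": 0.35},
])

```text
time_s: 0.7
position: [354.4, -352.9, 231.1]
tcp_rot: [-3.099, -0.513, 0.001]
force: [-0.3, -0.1, -0.3]
width: 30.1
grip_force: 0.0
```

Request:
servo_tool([
  {"x": 3.68,"y": -2.92,"z": 0,"rx": 0,"ry": 0,"rz": 0,"claw": 0.35},
  {"x": 3.68,"y": -2.92,"z": 0,"rx": 0,"ry": 0,"rz": 0,"claw": 0.35},
  {"x": 3.68,"y": -2.92,"z": 0,"rx": 0,"ry": 0,"rz": 0,"claw": 0.35},
  {"x": 3.68,"y": -2.92,"z": 0,"rx": 0,"ry": 0,"rz": 0,"claw": 0.35},
  {"x": 3.68,"y": -2.92,"z": 0,"rx": 0,"ry": 0,"rz": 0,"claw": 0.35},
])

```text
time_s: 1.2
position: [481.5, -155.5, 231.2]
tcp_rot: [-3.1, -0.512, 0.0]
force: [0.4, -0.0, 0.3]
width: 30.0
grip_force: 0.0
```

Request:
servo_tool([
  {"x": 3.68,"y": -2.92,"z": 0,"rx": 0,"ry": 0,"rz": 0,"claw": 0.35},
  {"x": 3.68,"y": -2.92,"z": 0,"rx": 0,"ry": 0,"rz": 0,"claw": 0.35},
  {"x": 0,"y": 0,"z": 0,"rx": 0,"ry": 0,"rz": -8.4,"claw": 0.35},
  {"x": 0,"y": 0,"z": 0,"rx": 0,"ry": 0,"rz": -8.4,"claw": 0.35},
  {"x": 0,"y": 0,"z": 0,"rx": 0,"ry": 0,"rz": -8.4,"claw": 0.35},
])

```text
time_s: 1.7
position: [531.8, -77.7, 230.7]
tcp_rot: [-2.908, -1.187, 0.001]
force: [0.1, 0.2, -0.1]
width: 29.8
grip_force: 0.0
```

Request:
servo_tool([
  {"x": 0,"y": 0,"z": 0,"rx": 0,"ry": 0,"rz": -8.4,"claw": 0.35},
  {"x": 0,"y": 0,"z": 0,"rx": 0,"ry": 0,"rz": -8.4,"claw": 0.35},
  {"x": 0,"y": 0,"z": 0,"rx": 0,"ry": 0,"rz": -8.4,"claw": 0.35},
  {"x": 0,"y": 0,"z": 0,"rx": 0,"ry": 0,"rz": -8.4,"claw": 0.35},
  {"x": 0,"y": 0,"z": 0,"rx": 0,"ry": 0,"rz": -8.4,"claw": 0.35},
])

```text
time_s: 2.2
position: [531.7, -78.3, 230.9]
tcp_rot: [-2.291, -2.149, 0.001]
force: [0.1, 0.4, -0.5]
width: 30.0
grip_force: 0.0
```

Request:
servo_tool([
  {"x": 0,"y": 0,"z": 0,"rx": 0,"ry": 0,"rz": 0,"claw": 0.35},
  {"x": 0,"y": 0,"z": 0,"rx": 0,"ry": 0,"rz": 0,"claw": 0.35},
  {"x": 0,"y": 0,"z": 0,"rx": 0,"ry": 0,"rz": 0,"claw": 0.35},
])

```text
time_s: 2.5
position: [531.8, -78.3, 231.2]
tcp_rot: [-2.301, -2.138, 0.0]
force: [0.9, -0.3, 0.0]
width: 30.0
grip_force: 0.0
```

Run:
```python
from workcell import r
from h import *
from scipy.spatial.transform import Rotation as Ro
def st(p,o=(554,50),a=-np.radians(4.25)):
    q=np.asarray(p,float)-o;c,s=np.cos(a),np.sin(a);return np.round([q[0]*c+q[1]*s,-q[0]*s+q[1]*c],1)
def rep(P,m,name):
    R=rect(P,m,2); b=R[0]; print(name,"st",st(b[0]),np.round(b[1],1),round(b[2],2),R[2],np.round(R[3],1))
s=r.get_state();D=r.get_image("wrist");T=np.eye(4);T[:3,:3]=Ro.from_rotvec(s["tcp_rot"]).as_matrix();T[:3,3]=s["position"]
cv2.imwrite("pics/w1.png",D["image"][:,:,::-1])
Dt=r.get_image("top")
for n,P,I in(("wrist",world(D,T@D["tool_from_camera"]),D["image"]),("top",world(Dt),Dt["image"])):
    z=P[...,2];print(n,np.nanmedian(z))
    a=-np.radians(4.25);X=(P[...,0]-554)*np.cos(a)+(P[...,1]-50)*np.sin(a);Y=-(P[...,0]-554)*np.sin(a)+(P[...,1]-50)*np.cos(a)
    inl=(X>-110)&(X<150)&(abs(Y)<200)
    m=inl&(abs(z-174)<6)&(X<60)&(Y<15)
    if m.sum()>50: rep(P,m,"pbtop")
    m=inl&(z>175)&(z<192)&(Y>0)&(Y<90)
    if m.sum()>20:
        y=Y[m];print("bar Y pct",np.percentile(y,[1,10,50,90,99]),"X",np.percentile(X[m],[1,99]),m.sum())
    e=inl&(abs(z-150)<5)&(X<60)
    if e.sum()>50: print("ledge X,Y range",np.percentile(X[e],[.2,99.8]),np.percentile(Y[e],[.2,99.8]),np.median(z[e]))
```

```text
wrist 148.9283667758392
pbtop st [-10.8 -49.7] [86.4 64.6] 84.27 13945 nan
ledge X,Y range [-98.63283915  59.75818169] [-188.48691497    0.87956202] 149.71640174975983
top 0.057064334812366724
pbtop st [-28.9 -54.3] [88.3 65. ] 68.18 526 nan
bar Y pct [32.09167505 32.87567537 36.68008632 69.23529706 72.64233375] X [-56.06694856 117.20412375] 205
ledge X,Y range [-99.12233956  59.68141443] [-103.1541968  190.3275974] 149.7597438567659
```

View pics/w1.png

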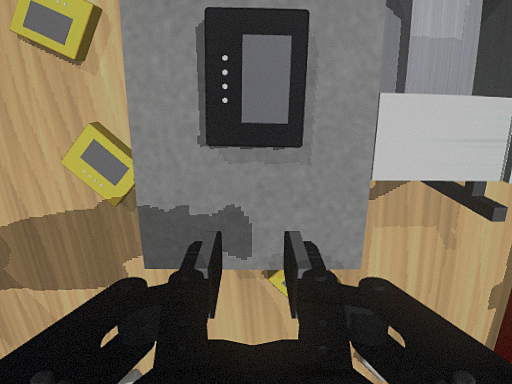

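The wrist view shows the power bank at about (255,77), 1.5° askew, with clear ledge between it and the fingers. The guide face is near unit y +32. I'm descending beside it, then approaching.

Request:
servo_tool([
  {"x": 0,"y": 0,"z": 2.5,"rx": 0,"ry": 0,"rz": 0,"claw": 0.35},
  {"x": 0,"y": 0,"z": 2.5,"rx": 0,"ry": 0,"rz": 0,"claw": 0.35},
  {"x": 0,"y": 0,"z": 1.7,"rx": 0,"ry": 0,"rz": 0,"claw": 0.35},
  {"x": 0,"y": 0,"z": 0.8,"rx": 0,"ry": 0,"rz": 0,"claw": 0.35},
  {"x": 0,"y": 0,"z": 0,"rx": 0,"ry": 0,"rz": 0,"claw": 0.35},
])

```text
time_s: 3.1
position: [531.4, -78.2, 155.4]
tcp_rot: [-2.297, -2.14, 0.002]
force: [0.0, 0.4, -0.3]
width: 30.2
grip_force: 0.0
```

Request:
servo_tool([
  {"x": 0.4,"y": 0,"z": 0,"rx": 0,"ry": 0,"rz": 0,"claw": 0.35},
  {"x": 0.4,"y": 0,"z": 0,"rx": 0,"ry": 0,"rz": 0,"claw": 0.35},
  {"x": 0.4,"y": 0,"z": 0,"rx": 0,"ry": 0,"rz": 0,"claw": 0.35},
  {"x": 0.3,"y": 0,"z": 0,"rx": 0,"ry": 0,"rz": 0,"claw": 0.35},
  {"x": 0.2,"y": 0,"z": 0,"rx": 0,"ry": 0,"rz": 0,"claw": 0.35},
])

```text
time_s: 3.6
position: [533.3, -60.7, 156.7]
tcp_rot: [2.297, 2.143, 0.001]
force: [-0.1, 0.5, 0.1]
width: 29.7
grip_force: 0.0
```

Request:
servo_tool([
  {"x": 0.2,"y": 0,"z": 0,"rx": 0,"ry": 0,"rz": 0,"claw": 0.35},
  {"x": 0.2,"y": 0,"z": 0,"rx": 0,"ry": 0,"rz": 0,"claw": 0.35},
  {"x": 0.2,"y": 0,"z": 0,"rx": 0,"ry": 0,"rz": 0,"claw": 0.35},
  {"x": 0.2,"y": 0,"z": 0,"rx": 0,"ry": 0,"rz": 0,"claw": 0.35},
  {"x": 0.2,"y": 0,"z": 0,"rx": 0,"ry": 0,"rz": 0,"claw": 0.35},
])

```text
time_s: 4.1
position: [533.8, -51.2, 156.3]
tcp_rot: [-2.298, -2.142, -0.0]
force: [0.3, -0.1, -0.2]
width: 30.0
grip_force: 0.0
```

Request:
servo_tool([
  {"x": 0.2,"y": 0,"z": 0,"rx": 0,"ry": 0,"rz": 0,"claw": 0.35},
  {"x": 0.2,"y": 0,"z": 0,"rx": 0,"ry": 0,"rz": 0,"claw": 0.35},
  {"x": 0.2,"y": 0,"z": 0,"rx": 0,"ry": 0,"rz": 0,"claw": 0.35},
  {"x": 0.2,"y": 0,"z": 0,"rx": 0,"ry": 0,"rz": 0,"claw": 0.35},
  {"x": 0.2,"y": 0,"z": 0,"rx": 0,"ry": 0,"rz": 0,"claw": 0.35},
])

```text
time_s: 4.6
position: [534.5, -41.3, 156.3]
tcp_rot: [-2.298, -2.142, 0.0]
force: [0.6, -0.9, 0.9]
width: 29.7
grip_force: 0.7
```

Request:
servo_tool([
  {"x": 0.2,"y": 0,"z": 0,"rx": 0,"ry": 0,"rz": 0,"claw": 0.35},
  {"x": 0.2,"y": 0,"z": 0,"rx": 0,"ry": 0,"rz": 0,"claw": 0.35},
  {"x": 0.2,"y": 0,"z": 0,"rx": 0,"ry": 0,"rz": 0,"claw": 0.35},
  {"x": 0.2,"y": 0,"z": 0,"rx": 0,"ry": 0,"rz": 0,"claw": 0.35},
  {"x": 0.2,"y": 0,"z": 0,"rx": 0,"ry": 0,"rz": 0,"claw": 0.35},
])

```text
time_s: 5.1
position: [535.2, -31.2, 156.3]
tcp_rot: [-2.298, -2.142, -0.0]
force: [0.7, -1.1, 0.5]
width: 29.7
grip_force: 0.7
```

Request:
servo_tool([
  {"x": 0.2,"y": 0,"z": 0,"rx": 0,"ry": 0,"rz": 0,"claw": 0.35},
  {"x": 0.2,"y": 0,"z": 0,"rx": 0,"ry": 0,"rz": 0,"claw": 0.35},
  {"x": 0.1,"y": 0,"z": 0,"rx": 0,"ry": 0,"rz": 0,"claw": 0.35},
  {"x": 0.1,"y": 0,"z": 0,"rx": 0,"ry": 0,"rz": 0,"claw": 0.35},
  {"x": 0.1,"y": 0,"z": 0,"rx": 0,"ry": 0,"rz": 0,"claw": 0.35},
])

```text
time_s: 5.6
position: [535.7, -24.4, 156.3]
tcp_rot: [-2.298, -2.142, -0.0]
force: [-0.9, -1.3, -0.5]
width: 30.0
grip_force: 0.6
```

```bash
cat > look.py <<'E'
from workcell import r
from h import *
import sys
s=r.get_state();D=r.get_image("top");P=world(D);z=P[...,2]
a=-np.radians(4.25);c,sn=np.cos(a),np.sin(a)
def S(x,y): return (x-554)*c+(y-50)*sn, -(x-554)*sn+(y-50)*c
X,Y=S(P[...,0],P[...,1])
inl=(X>-80)&(X<100)&(abs(Y)<110)
m=inl&(abs(z-173)<7)&(D["image"].max(2)<130)&(Y<45)&(X<70)
y=m
print("t",s["time_s"],"tcp st",np.round(S(*s["position"][:2]),1),"F st",np.round([s["force"][0]*c+s["force"][1]*sn,-s["force"][0]*sn+s["force"][1]*c],1))
if m.sum()>30: print("pb X",np.percentile(X[m],[2,98]),"Y",np.percentile(Y[m],[2,98]),m.sum())
b=inl&(z>178)&(z<188)&(Y>20)&(Y<50); print("bar Y",np.percentile(Y[b],[2,50]) if b.sum()>5 else None)
if len(sys.argv)>1:
    cv2.imwrite(sys.argv[1],cv2.resize(D["image"][75:225,150:320],None,fx=4,fy=4,interpolation=cv2.INTER_CUBIC)[:,:,::-1])
E
python3 look.py pics/p1.png
```

```text
t 5.6 tcp st [-12.7 -75.5] F st [-0.8 -1.4]
pb X [-43.34171166  15.80457001] Y [-30.10916591  32.46749072] 301
bar Y [32.12887198 35.81993269]
```

View pics/p1.png

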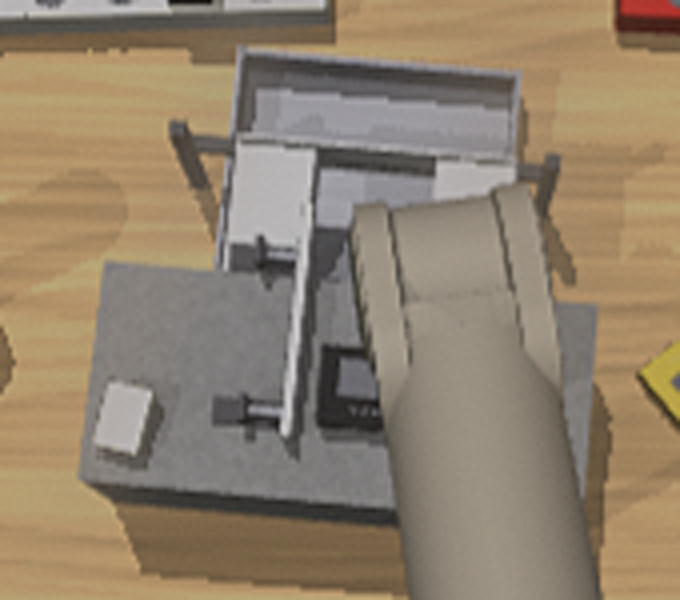

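The view shows the power bank square to the guide with roughly 16 mm to go, its left edge at x≈318 and the bar at x≈295 in the crop.

Request:
servo_tool([
  {"x": 0.2,"y": 0,"z": 0,"rx": 0,"ry": 0,"rz": 0,"claw": 0.35},
  {"x": 0.2,"y": 0,"z": 0,"rx": 0,"ry": 0,"rz": 0,"claw": 0.35},
  {"x": 0.2,"y": 0,"z": 0,"rx": 0,"ry": 0,"rz": 0,"claw": 0.35},
  {"x": 0.2,"y": 0,"z": 0,"rx": 0,"ry": 0,"rz": 0,"claw": 0.35},
  {"x": 0.1,"y": 0,"z": 0,"rx": 0,"ry": 0,"rz": 0,"claw": 0.35},
])

```text
time_s: 6.15
position: [536.4, -15.0, 156.3]
tcp_rot: [-2.297, -2.143, -0.0]
force: [0.6, -2.1, -0.1]
width: 29.9
grip_force: 0.6
```

Request:
servo_tool([
  {"x": 0.1,"y": 0,"z": 0,"rx": 0,"ry": 0,"rz": 0,"claw": 0.35},
  {"x": 0.1,"y": 0,"z": 0,"rx": 0,"ry": 0,"rz": 0,"claw": 0.35},
  {"x": 0.1,"y": 0,"z": 0,"rx": 0,"ry": 0,"rz": 0,"claw": 0.35},
])

```text
time_s: 6.45
position: [536.6, -12.4, 156.3]
tcp_rot: [-2.298, -2.142, -0.0]
force: [-0.8, -1.5, 0.3]
width: 30.1
grip_force: 0.6
```

Step of 1 mm per row, three rows at a time, until the force rises.

Request:
servo_tool([
  {"x": 0.1,"y": 0,"z": 0,"rx": 0,"ry": 0,"rz": 0,"claw": 0.35},
  {"x": 0.1,"y": 0,"z": 0,"rx": 0,"ry": 0,"rz": 0,"claw": 0.35},
])

```text
time_s: 6.65
position: [536.7, -10.4, 156.3]
tcp_rot: [-2.298, -2.142, -0.0]
force: [-0.4, -0.7, -0.9]
width: 29.8
grip_force: 0.6
```

Request:
servo_tool([
  {"x": 0.05,"y": 0,"z": 0,"rx": 0,"ry": 0,"rz": 0,"claw": 0.35},
  {"x": 0.05,"y": 0,"z": 0,"rx": 0,"ry": 0,"rz": 0,"claw": 0.35},
])

```text
time_s: 6.85
position: [536.8, -9.4, 156.3]
tcp_rot: [-2.298, -2.142, -0.0]
force: [0.0, -0.7, -0.6]
width: 30.1
grip_force: 0.6
```

Request:
servo_tool([
  {"x": 0.1,"y": 0,"z": 0,"rx": 0,"ry": 0,"rz": 0,"claw": 0.35},
  {"x": 0.05,"y": 0,"z": 0,"rx": 0,"ry": 0,"rz": 0,"claw": 0.35},
])

```text
time_s: 7.05
position: [536.9, -8.3, 156.3]
tcp_rot: [2.298, 2.142, -0.001]
force: [-0.5, -3.5, -0.0]
width: 29.5
grip_force: 1.6
```

Request:
servo_tool([
  {"x": 0.05,"y": 0,"z": 0,"rx": 0,"ry": 0,"rz": 0,"claw": 0.35},
  {"x": 0,"y": 0,"z": 0,"rx": 0,"ry": 0,"rz": 0,"claw": 0.35},
])

```text
time_s: 7.25
position: [536.9, -8.0, 156.3]
tcp_rot: [2.298, 2.141, -0.001]
force: [-1.1, -4.2, 0.9]
width: 29.7
grip_force: 2.1
```

Request:
servo_tool([
  {"x": 0.05,"y": 0,"z": 0,"rx": 0,"ry": 0,"rz": 0,"claw": 0.35},
  {"x": 0.03,"y": 0,"z": 0,"rx": 0,"ry": 0,"rz": 0,"claw": 0.35},
  {"x": 0,"y": 0,"z": 0,"rx": 0,"ry": 0,"rz": 0,"claw": 0.35},
])

```text
time_s: 7.55
position: [536.8, -7.7, 156.3]
tcp_rot: [2.299, 2.141, -0.002]
force: [-1.6, -5.6, 1.0]
width: 30.1
grip_force: 2.9
```

Request:
servo_tool([
  {"x": 0.06,"y": 0,"z": 0,"rx": 0,"ry": 0,"rz": 0,"claw": 0.35},
  {"x": 0.06,"y": 0,"z": 0,"rx": 0,"ry": 0,"rz": 0,"claw": 0.35},
  {"x": 0,"y": 0,"z": 0,"rx": 0,"ry": 0,"rz": 0,"claw": 0.35},
])

```text
time_s: 7.85
position: [536.8, -7.3, 156.3]
tcp_rot: [2.299, 2.139, -0.003]
force: [-2.4, -8.1, 1.5]
width: 30.3
grip_force: 4.0
```

Request:
servo_tool([
  {"x": 0,"y": 0,"z": 0,"rx": 0,"ry": 0,"rz": 0,"claw": 0.35},
  {"x": 0,"y": 0,"z": 0,"rx": 0,"ry": 0,"rz": 0,"claw": 0.35},
  {"x": 0,"y": 0,"z": 0,"rx": 0,"ry": 0,"rz": 0,"claw": 0.35},
  {"x": 0,"y": 0,"z": 0,"rx": 0,"ry": 0,"rz": 0,"claw": 0.35},
  {"x": 0,"y": 0,"z": 0,"rx": 0,"ry": 0,"rz": 0,"claw": 0.35},
])

```text
time_s: 8.35
position: [536.8, -7.3, 156.3]
tcp_rot: [2.299, 2.139, -0.003]
force: [-2.8, -7.4, 1.2]
width: 29.5
grip_force: 4.0
```

```bash
cat > wl.py <<'E'
from workcell import r
from h import *
import sys
from scipy.spatial.transform import Rotation as Ro
s=r.get_state();D=r.get_image("wrist");T=np.eye(4);T[:3,:3]=Ro.from_rotvec(s["tcp_rot"]).as_matrix();T[:3,3]=s["position"]
P=world(D,T@D["tool_from_camera"]);z=P[...,2];print("zmed",np.nanmedian(z))
a=-np.radians(4.25);c,sn=np.cos(a),np.sin(a)
P[...,0],P[...,1]=(P[...,0]-554)*c+(P[...,1]-50)*sn, -(P[...,0]-554)*sn+(P[...,1]-50)*c
X,Y=P[...,0],P[...,1]
m=(X>-75)&(X<100)&(abs(Y)<110)&(abs(z-173)<3.5)
if m.sum()>100:
    R=rect(P,m);print("pb unit",R[0],R[2],R[3])
b=(z>178)&(z<188)&(Y>20)&(Y<60)&(X<130); print("bar Y",np.percentile(Y[b],[2,50,98]) if b.sum()>20 else None)
cv2.imwrite(sys.argv[1],D["image"][:,:,::-1])
print(s["time_s"],s["force"],s["position"])
E
python3 wl.py pics/w2.png
```

```text
zmed 150.2411716128921
pb unit ((-13.02363395690918, -7.868854522705078), (60.63204574584961, 82.87530517578125), 0.007728374097496271) 31047 173.7995288786218
bar Y [33.11340032 36.77585843 40.90778145]
8.35 [-2.82947714 -7.43083088  1.238393  ] [536.80106032  -7.32928922 156.33421834]
```

View pics/w2.png

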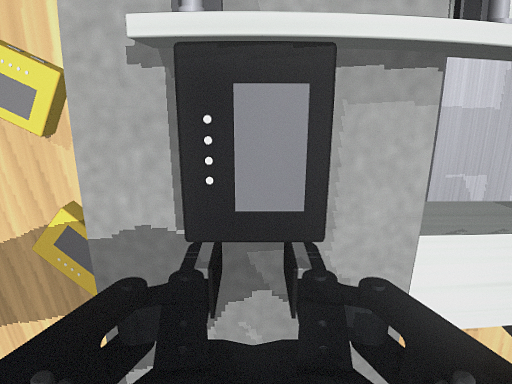

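The power bank is square to the guide (0.0°) and pressed at about 7.5 N. The view shows its upper face flush along the white bar, at about row 42. Holding a bit longer, then backing off and going round behind it.

Request:
servo_tool([
  {"x": 0,"y": 0,"z": 0,"rx": 0,"ry": 0,"rz": 0,"claw": 0.35},
  {"x": 0,"y": 0,"z": 0,"rx": 0,"ry": 0,"rz": 0,"claw": 0.35},
  {"x": 0,"y": 0,"z": 0,"rx": 0,"ry": 0,"rz": 0,"claw": 0.35},
  {"x": 0,"y": 0,"z": 0,"rx": 0,"ry": 0,"rz": 0,"claw": 0.35},
  {"x": 0,"y": 0,"z": 0,"rx": 0,"ry": 0,"rz": 0,"claw": 0.35},
])

```text
time_s: 8.9
position: [536.8, -7.3, 156.3]
tcp_rot: [2.299, 2.139, -0.003]
force: [-2.8, -7.9, 2.3]
width: 29.5
grip_force: 4.0
```

Request:
servo_tool([
  {"x": 0,"y": 0,"z": 0,"rx": 0,"ry": 0,"rz": 0,"claw": 0.35},
  {"x": -0.2,"y": 0,"z": 0,"rx": 0,"ry": 0,"rz": 0,"claw": 0.35},
  {"x": -0.3,"y": 0,"z": 0,"rx": 0,"ry": 0,"rz": 0,"claw": 0.35},
  {"x": -1,"y": 0,"z": 0,"rx": 0,"ry": 0,"rz": 0,"claw": 0.35},
  {"x": -1.5,"y": 0,"z": 0,"rx": 0,"ry": 0,"rz": 0,"claw": 0.35},
])

```text
time_s: 9.4
position: [535.2, -34.5, 156.5]
tcp_rot: [-2.295, -2.145, -0.002]
force: [0.4, -1.2, 0.0]
width: 29.8
grip_force: 0.0
```

Request:
servo_tool([
  {"x": 0,"y": 0,"z": -2.5,"rx": 0,"ry": 0,"rz": 0,"claw": 0.35},
  {"x": 0,"y": 0,"z": -3,"rx": 0,"ry": 0,"rz": 0,"claw": 0.35},
  {"x": 2.6,"y": -1.9,"z": 0,"rx": 0,"ry": 0,"rz": 0,"claw": 0.35},
  {"x": 2.6,"y": -1.9,"z": 0,"rx": 0,"ry": 0,"rz": 0,"claw": 0.35},
  {"x": 2.6,"y": -1.9,"z": 0,"rx": 0,"ry": 0,"rz": 0,"claw": 0.35},
])

```text
time_s: 9.9
position: [483.2, 47.3, 211.6]
tcp_rot: [2.298, 2.142, 0.002]
force: [-0.7, -0.4, 0.3]
width: 29.5
grip_force: 0.0
```

Request:
servo_tool([
  {"x": 0,"y": 0,"z": 0,"rx": 0,"ry": 0,"rz": 8.18,"claw": 0.35},
  {"x": 0,"y": 0,"z": 0,"rx": 0,"ry": 0,"rz": 8.18,"claw": 0.35},
  {"x": 0,"y": 0,"z": 0,"rx": 0,"ry": 0,"rz": 8.18,"claw": 0.35},
  {"x": 0,"y": 0,"z": 0,"rx": 0,"ry": 0,"rz": 8.18,"claw": 0.35},
  {"x": 0,"y": 0,"z": 0,"rx": 0,"ry": 0,"rz": 8.18,"claw": 0.35},
])

```text
time_s: 10.4
position: [483.7, 46.5, 211.5]
tcp_rot: [-2.904, -1.196, -0.001]
force: [0.9, 0.7, -0.4]
width: 30.1
grip_force: 0.0
```

Request:
servo_tool([
  {"x": 0,"y": 0,"z": 0,"rx": 0,"ry": 0,"rz": 8.18,"claw": 0.35},
  {"x": 0,"y": 0,"z": 0,"rx": 0,"ry": 0,"rz": 8.18,"claw": 0.35},
  {"x": 0,"y": 0,"z": 0,"rx": 0,"ry": 0,"rz": 8.18,"claw": 0.35},
  {"x": 0,"y": 0,"z": 0,"rx": 0,"ry": 0,"rz": 8.18,"claw": 0.35},
  {"x": 0,"y": 0,"z": 0,"rx": 0,"ry": 0,"rz": 8.18,"claw": 0.35},
])

```text
time_s: 10.9
position: [483.7, 46.4, 211.4]
tcp_rot: [-3.139, -0.106, -0.001]
force: [1.1, 0.2, -0.0]
width: 30.3
grip_force: 0.0
```

Request:
servo_tool([
  {"x": 0,"y": 0,"z": 0,"rx": 0,"ry": 0,"rz": 8.18,"claw": 0.35},
  {"x": 0,"y": 0,"z": 0,"rx": 0,"ry": 0,"rz": 0,"claw": 0.35},
  {"x": 0,"y": 0,"z": 0,"rx": 0,"ry": 0,"rz": 0,"claw": 0.35},
])

```text
time_s: 11.2
position: [483.6, 46.5, 211.4]
tcp_rot: [-3.14, 0.102, -0.0]
force: [-0.5, 0.2, -0.6]
width: 29.6
grip_force: 0.0
```

```bash
python3 wl.py pics/w3.png; python3 look.py
```

```text
zmed 150.02664100639035
pb unit ((-11.930072784423828, -7.583095550537109), (80.78228759765625, 65.36638641357422), 89.85838317871094) 16039 173.78651313952176
bar Y [32.10726711 35.63803069 39.92316042]
11.2 [-0.53629376  0.17301745 -0.58050926] [483.61781323  46.45210868 211.40387165]
t 11.25 tcp st [-69.9  -8.8] F st [ 0.4 -0. ]
bar Y [32.09818867 36.33869201]
```

Request:
servo_tool([
  {"x": 0,"y": 0,"z": 2.5,"rx": 0,"ry": 0,"rz": 0.5,"claw": 0.35},
  {"x": 0,"y": 0,"z": 2,"rx": 0,"ry": 0,"rz": 0,"claw": 0.35},
  {"x": 0,"y": 0,"z": 1,"rx": 0,"ry": 0,"rz": 0,"claw": 0.35},
  {"x": 0,"y": 0,"z": 0,"rx": 0,"ry": 0,"rz": 0,"claw": 0.35},
  {"x": 0.4,"y": 0,"z": 0,"rx": 0,"ry": 0,"rz": 0,"claw": 0.35},
])

```text
time_s: 11.8
position: [487.8, 46.3, 157.0]
tcp_rot: [-3.139, 0.122, -0.001]
force: [0.3, -0.4, -0.1]
width: 29.9
grip_force: 0.0
```

Request:
servo_tool([
  {"x": 0.3,"y": 0,"z": 0,"rx": 0,"ry": 0,"rz": 0,"claw": 0.35},
  {"x": 0.2,"y": 0,"z": 0,"rx": 0,"ry": 0,"rz": 0,"claw": 0.35},
  {"x": 0.2,"y": 0,"z": 0,"rx": 0,"ry": 0,"rz": 0,"claw": 0.35},
  {"x": 0.2,"y": 0,"z": 0,"rx": 0,"ry": 0,"rz": 0,"claw": 0.35},
  {"x": 0.2,"y": 0,"z": 0,"rx": 0,"ry": 0,"rz": 0,"claw": 0.35},
])

```text
time_s: 12.3
position: [498.7, 45.2, 156.5]
tcp_rot: [-3.139, 0.123, -0.0]
force: [-0.2, -0.6, -0.5]
width: 30.4
grip_force: 0.0
```

Request:
servo_tool([
  {"x": 0.2,"y": 0,"z": 0,"rx": 0,"ry": 0,"rz": 0,"claw": 0.35},
  {"x": 0.2,"y": 0,"z": 0,"rx": 0,"ry": 0,"rz": 0,"claw": 0.35},
  {"x": 0.2,"y": 0,"z": 0,"rx": 0,"ry": 0,"rz": 0,"claw": 0.35},
  {"x": 0.2,"y": 0,"z": 0,"rx": 0,"ry": 0,"rz": 0,"claw": 0.35},
  {"x": 0.2,"y": 0,"z": 0,"rx": 0,"ry": 0,"rz": 0,"claw": 0.35},
])

```text
time_s: 12.8
position: [508.6, 44.4, 156.3]
tcp_rot: [-3.139, 0.123, 0.0]
force: [-2.4, -0.7, 1.0]
width: 29.8
grip_force: 1.2
```

Request:
servo_tool([
  {"x": 0.25,"y": 0,"z": 0,"rx": 0,"ry": 0,"rz": 0,"claw": 0.35},
  {"x": 0.25,"y": 0,"z": 0,"rx": 0,"ry": 0,"rz": 0,"claw": 0.35},
  {"x": 0.25,"y": 0,"z": 0,"rx": 0,"ry": 0,"rz": 0,"claw": 0.35},
  {"x": 0.25,"y": 0,"z": 0,"rx": 0,"ry": 0,"rz": 0,"claw": 0.35},
  {"x": 0.25,"y": 0,"z": 0,"rx": 0,"ry": 0,"rz": 0,"claw": 0.35},
])

```text
time_s: 13.3
position: [521.2, 43.5, 156.3]
tcp_rot: [-3.139, 0.123, -0.0]
force: [-0.9, -0.5, 0.4]
width: 30.0
grip_force: 0.9
```

Request:
servo_tool([
  {"x": 0.25,"y": 0,"z": 0,"rx": 0,"ry": 0,"rz": 0,"claw": 0.35},
  {"x": 0.25,"y": 0,"z": 0,"rx": 0,"ry": 0,"rz": 0,"claw": 0.35},
  {"x": 0.25,"y": 0,"z": 0,"rx": 0,"ry": 0,"rz": 0,"claw": 0.35},
  {"x": 0.25,"y": 0,"z": 0,"rx": 0,"ry": 0,"rz": 0,"claw": 0.35},
  {"x": 0.25,"y": 0,"z": 0,"rx": 0,"ry": 0,"rz": 0,"claw": 0.35},
])

```text
time_s: 13.8
position: [533.6, 42.5, 156.3]
tcp_rot: [-3.139, 0.123, -0.0]
force: [-0.6, -0.1, 0.3]
width: 29.8
grip_force: 0.6
```

```bash
python3 wl.py pics/w4.png; python3 look.py pics/p4.png
```

```text
zmed 150.43808547567232
pb unit ((27.05622100830078, -7.733543395996094), (81.16914367675781, 116.22972106933594), 89.97799682617188) 30058 173.80212140467876
bar Y [31.87418554 35.0693715  39.68186538]
13.8 [-0.61048688 -0.11777833  0.32115532] [533.63771658  42.51549544 156.31603876]
t 13.85 tcp st [-19.4  -9. ] F st [0.8 0.5]
bar Y None
```

View pics/w4.png

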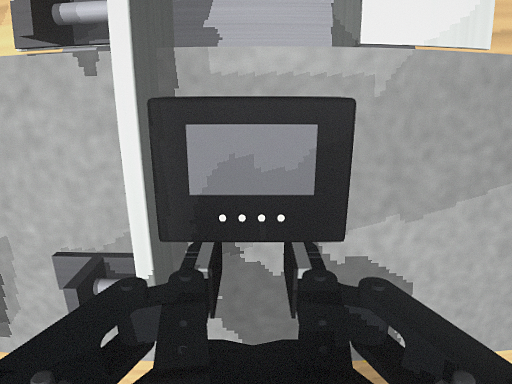

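The view shows the power bank straight along the guide (block from col 150 to 355, bar at col ~130), heading for the mouth. I'm pushing on.

Request:
servo_tool([
  {"x": 0.25,"y": 0,"z": 0,"rx": 0,"ry": 0,"rz": 0,"claw": 0.35},
  {"x": 0.25,"y": 0,"z": 0,"rx": 0,"ry": 0,"rz": 0,"claw": 0.35},
  {"x": 0.25,"y": 0,"z": 0,"rx": 0,"ry": 0,"rz": 0,"claw": 0.35},
  {"x": 0.25,"y": 0,"z": 0,"rx": 0,"ry": 0,"rz": 0,"claw": 0.35},
  {"x": 0.25,"y": 0,"z": 0,"rx": 0,"ry": 0,"rz": 0,"claw": 0.35},
])

```text
time_s: 14.4
position: [546.1, 41.6, 156.4]
tcp_rot: [-3.139, 0.123, -0.0]
force: [-2.8, -0.6, 2.1]
width: 29.7
grip_force: 1.2
```

Request:
servo_tool([
  {"x": 0.25,"y": 0,"z": 0,"rx": 0,"ry": 0,"rz": 0,"claw": 0.35},
  {"x": 0.25,"y": 0,"z": 0,"rx": 0,"ry": 0,"rz": 0,"claw": 0.35},
  {"x": 0.25,"y": 0,"z": 0,"rx": 0,"ry": 0,"rz": 0,"claw": 0.35},
  {"x": 0.25,"y": 0,"z": 0,"rx": 0,"ry": 0,"rz": 0,"claw": 0.35},
  {"x": 0.25,"y": 0,"z": 0,"rx": 0,"ry": 0,"rz": 0,"claw": 0.35},
])

```text
time_s: 14.9
position: [558.5, 40.6, 156.4]
tcp_rot: [-3.139, 0.123, -0.0]
force: [-2.6, 0.2, 2.3]
width: 29.7
grip_force: 1.3
```

Request:
servo_tool([
  {"x": 0.25,"y": 0,"z": 0,"rx": 0,"ry": 0,"rz": 0,"claw": 0.35},
  {"x": 0.25,"y": 0,"z": 0,"rx": 0,"ry": 0,"rz": 0,"claw": 0.35},
  {"x": 0.25,"y": 0,"z": 0,"rx": 0,"ry": 0,"rz": 0,"claw": 0.35},
  {"x": 0.25,"y": 0,"z": 0,"rx": 0,"ry": 0,"rz": 0,"claw": 0.35},
  {"x": 0.25,"y": 0,"z": 0,"rx": 0,"ry": 0,"rz": 0,"claw": 0.35},
])

```text
time_s: 15.4
position: [571.0, 39.5, 156.3]
tcp_rot: [-3.139, 0.123, 0.0]
force: [-3.8, 0.1, 1.8]
width: 29.9
grip_force: 1.3
```

Request:
servo_tool([
  {"x": 0.25,"y": 0,"z": 0,"rx": 0,"ry": 0,"rz": 0,"claw": 0.35},
  {"x": 0.25,"y": 0,"z": 0,"rx": 0,"ry": 0,"rz": 0,"claw": 0.35},
  {"x": 0.25,"y": 0,"z": 0,"rx": 0,"ry": 0,"rz": 0,"claw": 0.35},
  {"x": 0.25,"y": 0,"z": 0,"rx": 0,"ry": 0,"rz": 0,"claw": 0.35},
  {"x": 0.25,"y": 0,"z": 0,"rx": 0,"ry": 0,"rz": 0,"claw": 0.35},
])

```text
time_s: 15.9
position: [583.4, 38.6, 156.3]
tcp_rot: [-3.139, 0.123, 0.0]
force: [-3.1, 0.2, 2.5]
width: 30.0
grip_force: 1.4
```

```bash
python3 wl.py pics/w5.png; python3 look.py pics/p5.png
```

```text
zmed 150.0129297242098
pb unit ((59.57066345214844, -7.8389892578125), (81.1087875366211, 80.78020477294922), 89.90750885009766) 29347 173.75543950839256
bar Y [31.86790672 35.12770848 39.63195149]
15.9 [-3.12718459  0.17605949  2.51178972] [583.44191867  38.59391364 156.32379661]
t 15.95 tcp st [30.6 -9.3] F st [-1.8  0.4]
bar Y [32.14552926 36.31373003]
```

View pics/w5.png

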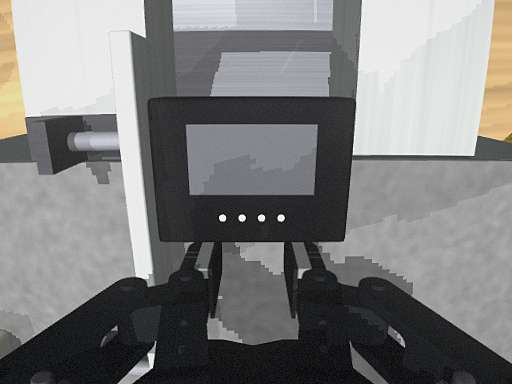

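The view shows the power bank straight, half over the mouth, about to tip. I'm continuing.

Request:
servo_tool([
  {"x": 0.2,"y": 0,"z": 0,"rx": 0,"ry": 0,"rz": 0,"claw": 0.35},
  {"x": 0.2,"y": 0,"z": 0,"rx": 0,"ry": 0,"rz": 0,"claw": 0.35},
  {"x": 0.2,"y": 0,"z": 0,"rx": 0,"ry": 0,"rz": 0,"claw": 0.35},
  {"x": 0.2,"y": 0,"z": 0,"rx": 0,"ry": 0,"rz": 0,"claw": 0.35},
  {"x": 0.2,"y": 0,"z": 0,"rx": 0,"ry": 0,"rz": 0,"claw": 0.35},
])

```text
time_s: 16.5
position: [593.5, 37.8, 156.4]
tcp_rot: [-3.139, 0.123, -0.001]
force: [-0.4, -0.2, 0.7]
width: 29.8
grip_force: 0.2
```

Request:
servo_tool([
  {"x": 0.2,"y": 0,"z": 0,"rx": 0,"ry": 0,"rz": 0,"claw": 0.35},
  {"x": 0.2,"y": 0,"z": 0,"rx": 0,"ry": 0,"rz": 0,"claw": 0.35},
  {"x": 0.2,"y": 0,"z": 0,"rx": 0,"ry": 0,"rz": 0,"claw": 0.35},
])

```text
time_s: 16.8
position: [599.5, 37.3, 156.3]
tcp_rot: [-3.139, 0.123, -0.0]
force: [-0.2, -0.4, 1.0]
width: 29.9
grip_force: 0.0
```

```bash
python3 wl.py pics/w6.png; python3 look.py pics/p6.png
```

```text
zmed 149.12530794435793
pb unit ((68.9625473022461, 32.10495376586914), (1.1397639513015747, 61.64433670043945), 89.90454864501953) 693 172.96461452987003
bar Y [31.90003753 35.20271427 39.63138663]
16.8 [-0.17521104 -0.35642462  1.02825551] [599.54407345  37.26140309 156.30006059]
t 16.85 tcp st [46.6 -9.4] F st [ 0.2 -0.2]
bar Y [32.18858002 36.17898678]
```

View pics/w6.png

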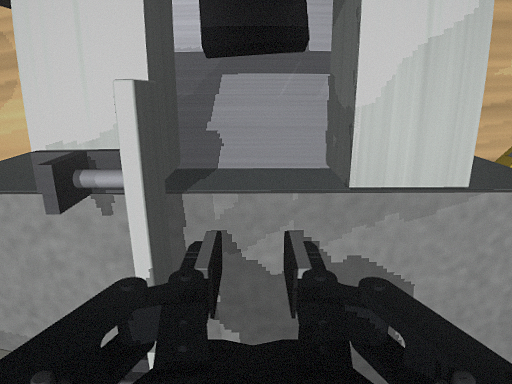

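The power bank has dropped and shows at about (255,30), down in the tray. I'm retracting and checking where it rests.

Request:
servo_tool([
  {"x": -1.5,"y": 0,"z": 0,"rx": 0,"ry": 0,"rz": 0,"claw": 0.35},
  {"x": -1.5,"y": 0,"z": -2,"rx": 0,"ry": 0,"rz": 0,"claw": 0.35},
  {"x": -3,"y": 0,"z": -3,"rx": 0,"ry": 0,"rz": 0,"claw": 0.35},
  {"x": -3,"y": 0,"z": -2,"rx": 0,"ry": 0,"rz": 0,"claw": 0.35},
  {"x": 0,"y": 0,"z": 0,"rx": 0,"ry": 0,"rz": 0,"claw": 0.35},
])

```text
time_s: 17.4
position: [508.5, 45.6, 230.0]
tcp_rot: [3.139, -0.12, 0.008]
force: [0.2, 0.2, -0.6]
width: 30.1
grip_force: 0.0
```

Request:
servo_tool([
  {"x": 0,"y": 0,"z": 0,"rx": 0,"ry": 0,"rz": 0,"claw": 0.35},
  {"x": 0,"y": 0,"z": 0,"rx": 0,"ry": 0,"rz": 0,"claw": 0.35},
  {"x": 0,"y": 0,"z": 0,"rx": 0,"ry": 0,"rz": 0,"claw": 0.35},
  {"x": 0,"y": 0,"z": 0,"rx": 0,"ry": 0,"rz": 0,"claw": 0.35},
  {"x": 0,"y": 0,"z": 0,"rx": 0,"ry": 0,"rz": 0,"claw": 0.35},
])

```text
time_s: 17.9
position: [509.6, 44.4, 225.7]
tcp_rot: [-3.139, 0.123, 0.002]
force: [0.0, -0.3, -0.1]
width: 29.6
grip_force: 0.0
```

Run:
```python
from workcell import r
from h import *
a=-np.radians(4.25);c,sn=np.cos(a),np.sin(a)
for k in range(2):
    D=r.get_image("scene");P=world(D)
    X=(P[...,0]-554)*c+(P[...,1]-50)*sn;Y=-(P[...,0]-554)*sn+(P[...,1]-50)*c
    m=(X>70)&(X<290)&(abs(Y)<118)&(P[...,2]<120)&(D["image"].max(2)<45)
    n,l,st,_=cv2.connectedComponentsWithStats(m.astype(np.uint8));i=1+np.argmax(st[1:,4]);q=l==i
    print(st[i],X[q].mean(),Y[q].mean(),P[q][:,2].mean(),X[q].min(),X[q].max(),Y[q].min(),Y[q].max())
cv2.imwrite("pics/s7.png",cv2.resize(D["image"][150:300,190:340],None,fx=4,fy=4)[:,:,::-1])
print(r.get_state()["force"])
```

```text
[220 238  66  30 496] 192.65978124515095 -6.9473945378004816 43.84693229915256 147.51519700710102 223.36811132966005 -116.91647978660029 114.93154314902515
[220 238  66  30 495] 192.73684009038902 -6.819801526301761 43.609445008615225 148.85708956532696 224.1357446589361 -116.61958263221669 114.9112169689899
[ 0.32941448 -0.34825623  0.10583457]
```

View pics/s7.png

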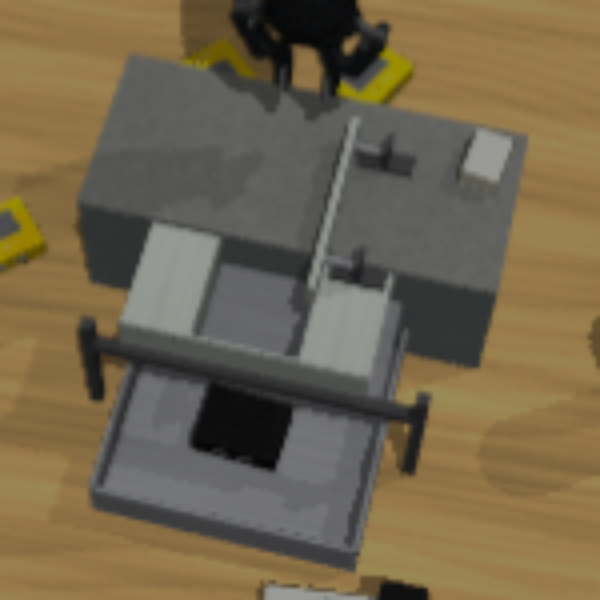

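The power bank (black, about (242,425) in the crop) is at rest in the tray. The ledge is clear, the charger is in its place, and the gripper touches nothing.

```bash
python3 -c "
from workcell import r
print(r.job_done())"
```

```text
the job is handed in; nothing more can be done
None
```

The power bank was pressed flat against the guide at about 7.5 N for over a second, then pushed over the edge; it now rests in the steel tray, and the job is handed in (no verdict was returned).

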